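# Start the cross-threaded clamp knob

### The arm

A 6-joint arm with a two-finger parallel gripper is mounted at the origin on a cart in front of the work surface, level with it; the furniture and walls round the work are solid. World frame = base frame: x ahead of the robot, y to its left, z up, the work surface at z = 0. Lengths are in mm, angles in degrees, forces in N, time in s.
With the tool pointing down it reaches from about 300 to 850 mm from the base axis. Payload 4.2 kg.
Tool frame: the origin (TCP) lies on the mounting face of the last link; the fingertips stand 191 mm ahead of it and the grasp point (between the pads) lies 172 mm ahead of it; z points along the fingers, y is the direction in which the jaws open and shut (so a half turn about z gives the same grasp; the last joint's range is limited). The gripper opens to 91 mm and grips with 3 to 60 N. Pads are 32 mm wide; open, the fingers measure 118 mm over their backs; the gripper's body (76 mm by 178 mm) begins 60 mm behind the grasp point.
Start: joints at [65.432, 18.312, 89.639, -0, 72.044, -1.146], TCP at [228.564, 527.619, 404.776] pointing down, gripper open.
Joint ranges: [-177.97, 177.97], [-48.28, 115.42], [12.27, 149.76], [-77.06, 257.06], [2.81, 150.46], [-146.56, 146.56]. Speed limits (degrees/s): [147.25, 147.25, 180, 180, 180, 180].

### API

Orientations are given as [roll, pitch, yaw] about the fixed x, y, z axes, in that order (R = Rz(yaw) Ry(pitch) Rx(roll)).
In Python, from workcell import env gives the robot as it stands.
- The arm moves only by the shell command python3 -m handwheel 'ROWS' [FORCE]. ROWS is JSON, a list of rows, each an object with "gripper": the opening in per cent of the stroke, from 0 (shut) to 100 (fully open); "travel": the shift along the tool's x, y, z in m, a list of three; "twist": the turn about the tool's z in rad. In form: [{"gripper": gripper, "travel": [x, y, z], "twist": twist}, ...]. A call has 1 to 5 rows; each row shifts and turns the commanded pose from where the row before left it, along the tool's axes as they then stand; what a row does not reach is not made up. A row lasts 1/12 s, in which the tool goes at most 41.7 mm and 7.16 degrees, less where a joint would pass 70% of its speed; a pose out of reach is approached as far as the arm can. A call with a gripper value outside its range is refused whole. The fingers move at their own pace and stop on an object; FORCE is the grip in N (left out, the last holds). Time passes only in rows, so rows that do not move let the fingers close. It gives the time, the measured TCP pose, the force and the opening at its end, in the units of the state.
- env.state(): the state, without advancing time (a new reading comes with each control period).
- env.grab_frame(name): name is "scene" or "top"; returns a dict with "frame" (480x640x3 uint8, red, green, blue), "intrinsics" (3x3 intrinsics, pixels), "extrinsics" (4x4, takes a point from camera to world coordinates). Camera axes: x right, y down, z forward; pixel columns grow to the right and rows downward; lengths in mm; the calibration is good to about 2 mm. A picture is of the moment at which its call begins. There is no depth.
- env.job_done(): hands the job in, once; it reports no verdict.
Trained networks look in the newest picture that a camera, given by its name, has taken for a name from the list of things; names that differ only in an ending like _2 or _b are one class to them, and where a whole thing is asked for, a point or a joint stands for the part that bears it (a point fixed in the world has none). Each returns a list of dicts, best first, with "confidence" (0 to 1); they miss things now and then, are a little off and sometimes report something else, mostly with a low value. They report only what shows in the picture. A call takes as long as a camera call.
- env.trace(camera, thing): "pixels" (480x640 bool, what is visible of it) and "uv" ([column, row] in pixels, amid what is visible of it).
- env.pinpoint(camera, thing): "uv" ([column, row] in pixels: a listed point, or the origin of a listed thing).
The state is a dict: "time_s": time; "qpos": joint angles; "qvel": joint speeds; "effort": joint torques, N m; "ee_pos": TCP position; "ee_rot": TCP orientation; "force": force on the tool from outside, world axes, zero at the start; "torque": the same for the moment, N m; "gripper_width": finger opening in mm.
Only numpy, scipy, OpenCV 4.12 (cv2) and the standard library are available. Lean on these libraries where they do the work, as an engineer would, in place of code of your own. Each camera call takes 0.05 s, during which the arm holds its last target. There are 200 camera calls.

### The job

Two strap clamps each hold a filter cube; the knob of the orange one has been put on crooked and is not in its thread. Turn the orange knob backwards (anticlockwise from above) until the thread clicks and the yellow pin on top of it drops, then turn it forwards (clockwise) until its white-striped end points at the red mark on the collar, and let go. Leave the blue knob alone: it is already started.

Things in the scene. Friction and masses are not known exactly. Their poses are not given: they have to be found in the camera images.
- orange_grip (a point): Grip point of the orange T-bar knob: on its upright axis, 11 mm below the bar's top, 22 mm above the black collar (66 mm across; its top 69 mm above the bench, the rest of the bolted-down 150 x 64 mm clamp is lower). Bar 52 mm long, 15 thick, 32 tall, disc 23 across x 2 high at its foot; grip it across the thickness. x axis along the bar to its white-striped end, z up; it turns with the knob.
- orange_knob (a joint): Turn of the orange knob, rad, growing clockwise from above (forwards). Starts at -0.2 to 0; jams at about +0.15 while the pin is up. Clicks at about -0.65; backward stop -0.85. After the click it turns forwards freely: at +0.5 the white-striped end points at the red mark; stop at +0.8. Friction of 0.04 N m holds it where it is left. One grasp can do the whole job.
- orange_pin (a joint): Yellow pin, 8 mm across, on top of the orange bar, near the white-striped end: 0 while it stands up 8 mm proud (thread not caught), about 0.0075 (m) once it has dropped by itself almost flush at the click; it then stays down.
- blue_knob (a joint): Turn of the knob of the other clamp, alike but blue (pin already down), same sense, standing near +0.5. Not to be turned.

How it is judged (in metres and radians):
On the way:
1. the orange knob has been turned back until the thread clicked and the yellow pin dropped (value of joint orange_pin above 0.006 m and value of joint orange_knob below -0.4 rad), for 0.05 s.
At the end, for the whole second after the job is handed in: The orange knob's yellow pin is down (at least 6 mm) and its white-striped end points at the red mark, within 0.2 rad (joint 0.3 to 0.7); the blue knob has not been turned (value of joint orange_pin above 0.006 m and value of joint orange_knob between 0.3 and 0.7 rad); the robot touches nothing.
It fails at once if the blue knob was turned (value of joint blue_knob below 0.25 rad or value of joint blue_knob above 0.75 rad).
It also fails if it takes over 35 s, if anything falls off the work surface, if the arm or the gripper's body presses on something with over 40 N, if the wrist force passes 120 N, or if a joint passes its speed limit or range.

## Working session

There is one attempt and no reset: what is moved stays moved. The work goes in short steps, Python scripts to look and compute and a shell command to move; the robot and the scene stay as the last step left them, time stands still between calls to the robot, and variables do not carry over. Pictures are saved under pics/ and viewed, about 8 in all and at most 12, crops included, and the job is handed in when it is done.

```bash
mkdir -p pics
cat > h.py <<'E'
import numpy as np,cv2
from workcell import env
def cam(n,save=None):
    f=env.grab_frame(n)
    if save: cv2.imwrite(f'pics/{save}.png',f['frame'][:,:,::-1])
    return f
def ray(f,uv,z):
    K=np.array(f['intrinsics']);T=np.array(f['extrinsics'])
    d=T[:3,:3]@np.linalg.solve(K,[uv[0],uv[1],1]);o=T[:3,3]
    return o+d*(z-o[2])/d[2]
def proj(f,p):
    K=np.array(f['intrinsics']);T=np.array(f['extrinsics'])
    c=K@(T[:3,:3].T@(np.array(p)-T[:3,3]));return c[:2]/c[2]
E
python3 - <<'E'
from h import *
print(env.state())
for n in('top','scene'):
    f=cam(n,n+'0');print(n,np.round(f['extrinsics'],2).tolist())
    for t in('orange_grip','orange_pin','orange_knob','blue_knob'):
        for d in env.pinpoint(n,t)[:2]: print(t,'pp',np.round(d['uv'],1),round(d['confidence'],2),ray(f,d['uv'],91).round(1))
        for d in env.trace(n,t)[:2]: print(t,'tr',np.round(d['uv'],1),round(d['confidence'],2),d['pixels'].sum(),ray(f,d['uv'],102).round(1))
E
```

```text
{'time_s': 0.0, 'qpos': array([ 6.54299909e+01,  1.83510738e+01,  8.97066127e+01, -3.24241500e-03,
        7.20446864e+01, -1.14739056e+00]), 'qvel': array([ 0.02673969,  0.01915487, -0.03273827, -0.03384725, -0.01134488,
        0.10398241]), 'effort': array([-5.04499003e-04, -4.12461448e+01, -2.31975245e+01,  7.26769120e-02,
        4.57814906e-02, -1.61901494e-04]), 'ee_pos': array([228.51636616, 527.45253364, 403.92427624]), 'ee_rot': array([-1.79897586e+02,  1.03213573e-03,  1.56578385e+02]), 'force': array([0.664362  , 0.0825358 , 0.63146557]), 'torque': array([ 0.01187534, -0.00616554,  0.00150722]), 'gripper_width': 91.34340603531585}
top [[0.03, -0.99, 0.1, 401.63], [-1.0, -0.03, -0.01, 6.63], [0.01, -0.1, -0.99, 1179.41], [0.0, 0.0, 0.0, 1.0]]
orange_grip pp [205.5 257.4] 0.52 [486.5 248.4  91. ]
orange_grip tr [204.9 256. ] 0.58 255 [488.4 247.3 102. ]Traceback (most recent call last):
  File "<stdin>", line 6, in <module>
ValueError: it knows: orange_grip
```

View pics/top0.png

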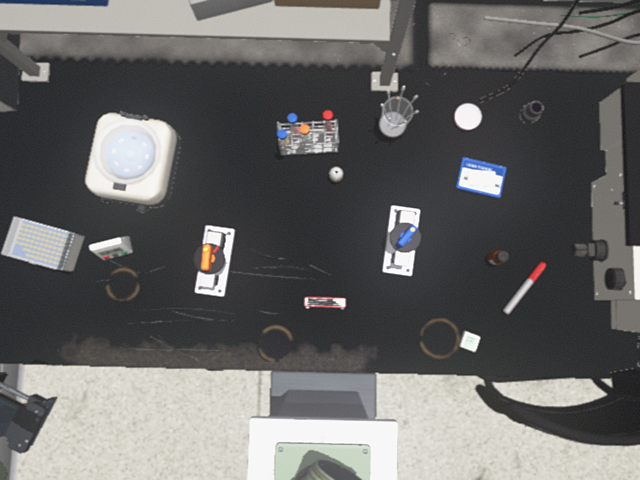

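The top view shows the orange clamp at about pixel (207,258) and the blue one at about (405,238). The gripper is at lower left, clear of both. Next I'll take enlarged crops from both cameras.

Run:
```python
from h import *
ft=cam('top')
for d in env.pinpoint('top','orange_grip'): print(d['uv'],d['confidence'])
for d in env.trace('top','orange_grip')[:1]:
    m=d['pixels']; 
    P=np.array([ray(ft,(u,v),100)[:2] for v,u in np.argwhere(m)]);c=P.mean(0);w,V=np.linalg.eigh(np.cov((P-c).T));print('top',c,np.sqrt(w),np.degrees(np.arctan2(V[1,1],V[0,1])))
fs=cam('scene','scene0');print(np.round(fs['extrinsics'],2).tolist())
pu=None
for d in env.pinpoint('scene','orange_grip'): print('s',d['uv'],d['confidence'],ray(fs,d['uv'],91)); pu=pu or d['uv'] if not pu is not None else pu
a=cv2.resize(ft['frame'][215:305,160:250],(400,400),interpolation=cv2.INTER_CUBIC)
u,v=map(int,pu);v=max(v,45);u=max(u,45)
b=cv2.resize(fs['frame'][v-45:v+45,u-45:u+45],(400,400),interpolation=cv2.INTER_CUBIC)
print(u,v)
cv2.imwrite('pics/c1.png',np.hstack([a,b])[:,:,::-1])
```

```text
[205.0, 257.4] 0.61
top [485.74594787 242.28690568] [ 6.04514156 13.94836148] 178.887962059151
[[0.91, -0.19, 0.36, 215.45], [-0.41, -0.41, 0.82, -673.35], [-0.01, -0.89, -0.45, 500.26], [0.0, 0.0, 0.0, 1.0]]
s [269.5, 214.4] 0.85 [486.96446119 231.4183332   91.        ]
269 214
```

View pics/c1.png

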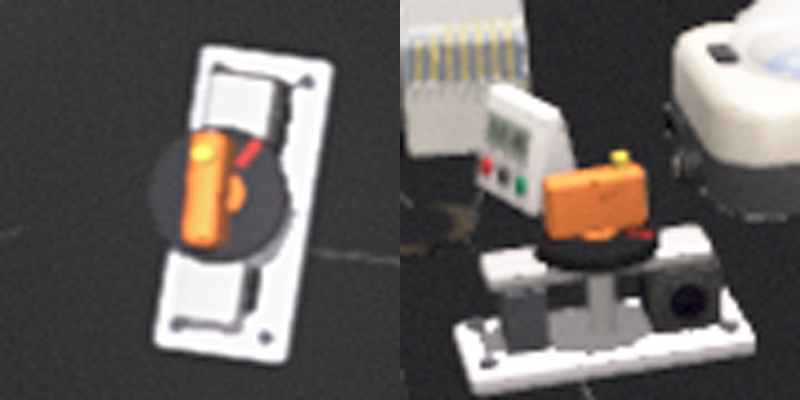

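View pics/scene0.png

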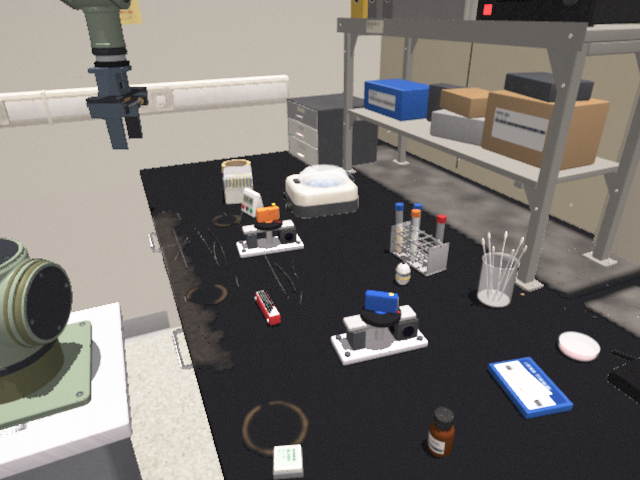

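The crops show the pin end pointing away from the robot (+x), with the red mark clockwise of it. The two cameras disagree by about 15 mm in y, so I'll check that against the collar and base corners.

Run:
```python
from h import *
ft=cam('top');fs=cam('scene')
T=lambda u,v:(160+u/400*90-.5,215+v/400*90-.5)
S=lambda u,v:(224+(u-400)/400*90-.5,169+v/400*90-.5)
def tri(a,b):
    A=[];B=[]
    for f,uv in((ft,a),(fs,b)):
        K=np.array(f['intrinsics']);M=np.array(f['extrinsics']);d=M[:3,:3]@np.linalg.solve(K,[*uv,1]);d/=np.linalg.norm(d)
        Pm=np.eye(3)-np.outer(d,d);A.append(Pm);B.append(Pm@M[:3,3])
    A=np.vstack(A);B=np.hstack(B);x=np.linalg.lstsq(A,B,rcond=None)[0];return x.round(1),np.linalg.norm(A@x-B).round(1)
print('pin',tri(T(203,152),S(621,157)))
print('grip',tri((205.2,257.4),(269.5,214.4)))
print('corner near left..',tri(T(155,347),S(457,325)),tri(T(290,362),S(475,390)),tri(T(333,65),S(755,348)))
for z in (69,): print('collar top',ray(ft,T(222,195),z), ray(ft,T(150,195),z), ray(ft,T(292,195),z))
print('collar scene',ray(fs,S(597,238),69),ray(fs,S(536,238),69),ray(fs,S(659,236),69))
for c in ((203,47),(333,65),(290,362),(155,347)): print(ray(ft,T(*c),6).round(1))
for c in ((457,325),(475,385),(755,345)): print('s',ray(fs,S(*c),6).round(1))
print('bar ends top',ray(ft,T(207,130),102),ray(ft,T(204,246),102),'pin',ray(ft,T(203,150),110))
K=np.array(ft['intrinsics']);print(K.tolist())
```

```text
pin (array([502.3, 246.2, 108.5]), np.float64(0.6))
grip (array([489.7, 250. ,  82.9]), np.float64(3.9))
corner near left.. (array([416.2, 285.9,  12.3]), np.float64(1.7)) (array([409.4, 220.7,   7.1]), np.float64(0.2)) (array([557.3, 206.7,   4.8]), np.float64(1.0))
collar top [486.36219313 244.91954722  69.        ] [485.43304082 278.68918771  69.        ] [487.26602211 212.07027241  69.        ]
collar scene [484.39045591 240.08845362  69.        ] [455.93197322 253.53136115  69.        ] [514.10467032 228.78220547  69.        ]
[565.1 271.6   6. ]
[557.8 206.3   6. ]
[409.5 220.9   6. ]
[415.1 287.7   6. ]
s [419.9 297.9   6. ]
s [411.1 227.8   6. ]
s [557.1 207.9   6. ]
bar ends top [513.45976262 246.16935051 102.        ] [460.35385537 244.85432857 102.        ] pin [503.45890355 245.74125577 110.        ]
[[531.9296524908623, 0.0, 327.090750478404], [0.0, 531.9296524908623, 246.50384015362974], [0.0, 0.0, 1.0]]
```

Both cameras agree on the axis at about (486.5, 245). The bar yaw is about +0.5° and the joint about -0.1. I'll move above it at tool yaw about 180.5°.

```bash
python3 -m handwheel '[{"gripper":100,"travel":[-0.035,-0.0156,0],"twist":0},{"gripper":100,"travel":[-0.035,-0.0156,0],"twist":0},{"gripper":100,"travel":[-0.035,-0.0156,0],"twist":0},{"gripper":100,"travel":[-0.035,-0.0156,0],"twist":0},{"gripper":100,"travel":[-0.035,-0.0156,0],"twist":0}]'
python3 -m handwheel '[{"gripper":100,"travel":[-0.035,-0.0156,0],"twist":0},{"gripper":100,"travel":[-0.035,-0.0156,0],"twist":0},{"gripper":100,"travel":[-0.035,-0.0156,0],"twist":0},{"gripper":100,"travel":[-0.035,-0.0156,0],"twist":0},{"gripper":100,"travel":[-0.034,-0.0156,0],"twist":0}]'
python3 -m handwheel '[{"gripper":100,"travel":[0,0,0],"twist":-0.104},{"gripper":100,"travel":[0,0,0],"twist":-0.104},{"gripper":100,"travel":[0,0,0],"twist":-0.104},{"gripper":100,"travel":[0,0,0],"twist":-0.105},{"gripper":100,"travel":[0,0,0],"twist":0}]'
```

```text
time_s: 0.92
ee_pos: [358.9, 385.1, 404.9]
ee_rot: [180.0, 0.0, 156.6]
force: [-0.3, 0.9, 0.1]
gripper_width: 91.2
time_s: 1.33
ee_pos: [487.8, 244.1, 405.0]
ee_rot: [180.0, 0.0, 156.6]
force: [1.7, 0.1, 0.0]
gripper_width: 91.3
time_s: 1.75
ee_pos: [486.9, 245.5, 404.8]
ee_rot: [180.0, 0.0, -179.5]
force: [0.5, -0.5, -0.5]
gripper_width: 91.3
```

```bash
python3 -m handwheel '[{"gripper":100,"travel":[0,0,0.035],"twist":0},{"gripper":100,"travel":[0,0,0.035],"twist":0},{"gripper":100,"travel":[0,0,0.035],"twist":0},{"gripper":100,"travel":[0,0,0.0345],"twist":0},{"gripper":100,"travel":[0,0,0],"twist":0}]'
python3 - <<'E'
from h import *
print(env.state()['ee_pos'])
ft=cam('top');fs=cam('scene')
cv2.imwrite('pics/c2.png',np.hstack([cv2.resize(ft['frame'][215:305,160:250],(400,400)),cv2.resize(fs['frame'][169:259,224:314],(400,400))])[:,:,::-1])
E
```

```text
time_s: 2.17
ee_pos: [484.5, 244.8, 259.4]
ee_rot: [-179.7, -0.7, -179.7]
force: [-0.9, -1.4, -0.6]
gripper_width: 90.9
[484.51946371 244.79972236 259.40070738]
```

View pics/c2.png

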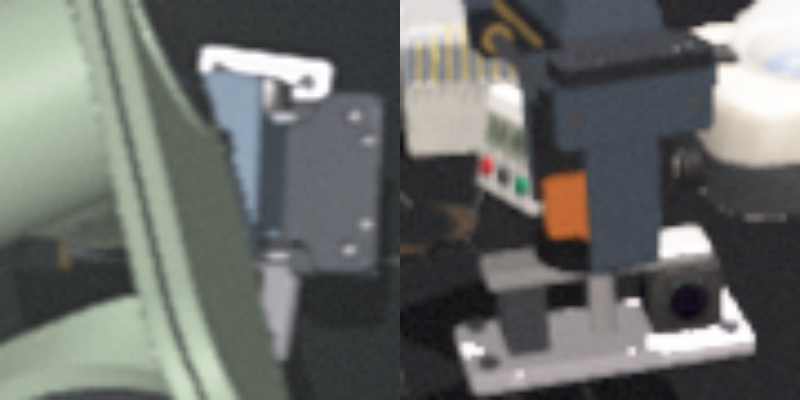

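The scene view shows the open fingers either side of the bar without contact. The arm was still settling, so I'll hold, then close gently.

```bash
python3 -m handwheel '[{"gripper":100,"travel":[0,0,0],"twist":0},{"gripper":100,"travel":[0,0,0],"twist":0}]'
python3 -m handwheel '[{"gripper":5,"travel":[0,0,0],"twist":0},{"gripper":5,"travel":[0,0,0],"twist":0},{"gripper":5,"travel":[0,0,0],"twist":0},{"gripper":5,"travel":[0,0,0],"twist":0},{"gripper":5,"travel":[0,0,0],"twist":0}]' 20
```

```text
time_s: 2.43
ee_pos: [487.7, 246.2, 267.8]
ee_rot: [179.9, 0.3, -179.6]
force: [0.1, -0.4, -0.1]
gripper_width: 91.1
time_s: 2.85
ee_pos: [486.8, 245.7, 265.5]
ee_rot: [180.0, 0.0, -179.5]
force: [-0.1, 1.3, 0.5]
gripper_width: 60.6
```

```bash
for i in 1 2; do python3 -m handwheel '[{"gripper":5,"travel":[0,0,0],"twist":0},{"gripper":5,"travel":[0,0,0],"twist":0},{"gripper":5,"travel":[0,0,0],"twist":0},{"gripper":5,"travel":[0,0,0],"twist":0},{"gripper":5,"travel":[0,0,0],"twist":0}]' 20; done
```

```text
time_s: 3.27
ee_pos: [486.8, 245.8, 265.2]
ee_rot: [180.0, -0.0, -179.5]
force: [-0.2, 0.5, 0.1]
gripper_width: 27.4
time_s: 3.68
ee_pos: [486.5, 247.5, 265.2]
ee_rot: [179.7, -0.0, -179.6]
force: [-2.4, 9.5, -2.4]
gripper_width: 15.2
```

Gripped at 15.2 mm. The bar pushes the tool toward +y, so I'll shift the command 2 mm that way.

```bash
python3 -m handwheel '[{"gripper":5,"travel":[0,0.002,0],"twist":0},{"gripper":5,"travel":[0,0,0],"twist":0},{"gripper":5,"travel":[0,0,0],"twist":0},{"gripper":5,"travel":[0,0,0],"twist":0}]' 25; python3 -c "
from h import *
s=env.state();print(s['ee_pos'],s['force'],s['torque'])"
```

```text
time_s: 4.02
ee_pos: [486.5, 248.2, 265.2]
ee_rot: [179.9, -0.0, -179.6]
force: [-2.9, 5.1, 0.1]
gripper_width: 14.4
[486.49325689 248.22163821 265.2018051 ] [-2.85205014  5.05881178  0.09635921] [0.89379746 0.44901801 0.024187  ]
```

```bash
python3 -m handwheel '[{"gripper":5,"travel":[0,0.001,0],"twist":-0.06},{"gripper":5,"travel":[0,0,0],"twist":-0.06},{"gripper":5,"travel":[0,0,0],"twist":-0.06},{"gripper":5,"travel":[0,0,0],"twist":-0.06},{"gripper":5,"travel":[0,0,0],"twist":-0.06}]' 25; python3 -c "
from h import *
s=env.state();print(s['ee_pos'],s['ee_rot'],s['force'],s['torque'])"
```

```text
time_s: 4.43
ee_pos: [486.6, 248.4, 265.2]
ee_rot: [-180.0, -0.1, -162.2]
force: [-1.5, 1.7, 1.4]
gripper_width: 14.8
[486.56583937 248.39053378 265.2097928 ] [-1.79986379e+02 -5.76423771e-02 -1.62193627e+02] [-1.51355643  1.67195586  1.40878322] [ 0.29273783  0.31529983 -0.08218648]
```

```bash
python3 -m handwheel '[{"gripper":5,"travel":[0,0,0],"twist":-0.08},{"gripper":5,"travel":[0,0,0],"twist":-0.08},{"gripper":5,"travel":[0,0,0],"twist":-0.08},{"gripper":5,"travel":[0,0,0],"twist":-0.08},{"gripper":5,"travel":[0,0,0],"twist":0}]' 25
python3 - <<'E'
from h import *
s=env.state();print(s['ee_pos'],s['ee_rot'],s['force'],s['torque'])
ft=cam('top');fs=cam('scene')
cv2.imwrite('pics/c3.png',np.hstack([cv2.resize(ft['frame'][215:305,160:250],(400,400)),cv2.resize(fs['frame'][169:259,224:314],(400,400))])[:,:,::-1])
E
```

```text
time_s: 4.85
ee_pos: [486.7, 248.3, 265.2]
ee_rot: [-180.0, -0.1, -143.9]
force: [-1.9, 0.3, 0.7]
gripper_width: 15.0
[486.67284595 248.26126154 265.2018718 ] [-1.79976886e+02 -6.22300695e-02 -1.43930207e+02] [-1.92838506  0.3314516   0.69070843] [0.17749938 0.33995783 0.09441412]
```

View pics/c3.png

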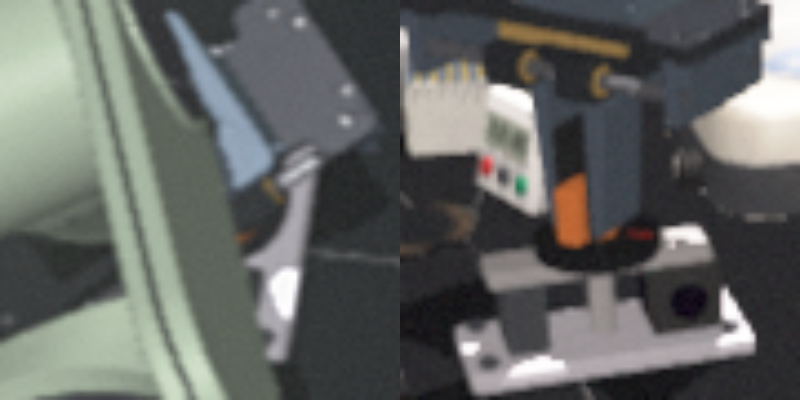

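The bar has turned with the fingers but the pin is hidden. I'll go slightly further and hold, then turn forwards; a torque rise near +0.15 would show that the click was missed.

```bash
python3 -m handwheel '[{"gripper":5,"travel":[0,0,0],"twist":-0.04},{"gripper":5,"travel":[0,0,0],"twist":-0.03},{"gripper":5,"travel":[0,0,0],"twist":0},{"gripper":5,"travel":[0,0,0],"twist":0}]' 25; python3 -c "
from h import *
s=env.state();print(s['ee_rot'],s['force'],s['torque'])"
python3 -m handwheel '[{"gripper":5,"travel":[0,0,0],"twist":0.1},{"gripper":5,"travel":[0,0,0],"twist":0.1},{"gripper":5,"travel":[0,0,0],"twist":0.1},{"gripper":5,"travel":[0,0,0],"twist":0.1},{"gripper":5,"travel":[0,0,0],"twist":0.1}]' 25
python3 -m handwheel '[{"gripper":5,"travel":[0,0,0],"twist":0.1},{"gripper":5,"travel":[0,0,0],"twist":0.1},{"gripper":5,"travel":[0,0,0],"twist":0.1},{"gripper":5,"travel":[0,0,0],"twist":0.1},{"gripper":5,"travel":[0,0,0],"twist":0.05}]' 25
python3 -c "
from h import *
s=env.state();print(s['ee_pos'],s['ee_rot'],s['force'],s['torque'])"
```

```text
time_s: 5.28
ee_pos: [486.7, 248.3, 265.2]
ee_rot: [-180.0, -0.1, -140.1]
force: [-1.5, -2.7, 1.4]
gripper_width: 15.1
[-1.79966392e+02 -6.67210224e-02 -1.40080583e+02] [-1.49190836 -2.74756162  1.37411939] [-0.33027253  0.28251886  0.04263166]
time_s: 5.7
ee_pos: [486.6, 248.5, 265.2]
ee_rot: [-180.0, -0.0, -169.0]
force: [-2.9, -0.6, 1.3]
gripper_width: 15.2
time_s: 6.12
ee_pos: [486.6, 248.8, 265.2]
ee_rot: [-180.0, -0.0, 165.2]
force: [-2.2, 0.6, 2.8]
gripper_width: 14.9
[486.5665252  248.78171703 265.2049761 ] [-1.79995281e+02 -4.32245040e-02  1.65237416e+02] [-2.23290794  0.56246013  2.795666  ] [0.04106544 0.43317132 0.09321787]
```

```bash
python3 -m handwheel '[{"gripper":5,"travel":[0,0,0],"twist":0.08},{"gripper":5,"travel":[0,0,0],"twist":0.08},{"gripper":5,"travel":[0,0,0],"twist":0.08},{"gripper":5,"travel":[0,0,0],"twist":0.09},{"gripper":5,"travel":[0,0,0],"twist":0}]' 25
python3 - <<'E'
from h import *
s=env.state();print(s['ee_pos'],s['ee_rot'],s['force'],s['torque'])
E
```

```text
time_s: 6.53
ee_pos: [486.6, 248.9, 265.2]
ee_rot: [180.0, -0.0, 146.5]
force: [-2.0, 2.0, 1.0]
gripper_width: 15.1
[486.61539675 248.94922423 265.18764147] [ 1.79986131e+02 -4.56209949e-02  1.46482651e+02] [-1.98647431  1.95220021  0.97288216] [ 0.13802935  0.41751801 -0.0132828 ]
```

No jam felt. Now I'll open, rise and back off to look.

```bash
for i in 1 2; do python3 -m handwheel '[{"gripper":60,"travel":[0,0,0],"twist":0},{"gripper":60,"travel":[0,0,0],"twist":0},{"gripper":60,"travel":[0,0,0],"twist":0},{"gripper":60,"travel":[0,0,0],"twist":0},{"gripper":60,"travel":[0,0,0],"twist":0}]' 25; done
python3 -m handwheel '[{"gripper":60,"travel":[0,0,-0.02],"twist":0},{"gripper":60,"travel":[0,0,-0.035],"twist":0},{"gripper":60,"travel":[0,0,-0.035],"twist":0},{"gripper":60,"travel":[0,0,-0.035],"twist":0},{"gripper":60,"travel":[0,0,-0.015],"twist":0}]'
```

```text
time_s: 6.95
ee_pos: [486.9, 248.7, 265.3]
ee_rot: [180.0, 0.0, 146.7]
force: [0.6, 0.3, 0.6]
gripper_width: 45.2
time_s: 7.37
ee_pos: [486.8, 248.8, 265.3]
ee_rot: [180.0, 0.0, 146.7]
force: [-0.6, 0.1, -0.7]
gripper_width: 54.8
time_s: 7.78
ee_pos: [487.2, 249.0, 410.2]
ee_rot: [179.6, 0.2, 146.7]
force: [0.5, 0.6, 0.7]
gripper_width: 54.6
```

```bash
for i in 1 2; do python3 -m handwheel '[{"gripper":60,"travel":[0.036,0.009,0],"twist":0},{"gripper":60,"travel":[0.036,0.009,0],"twist":0},{"gripper":60,"travel":[0.036,0.009,0],"twist":0},{"gripper":60,"travel":[0.036,0.009,0],"twist":0},{"gripper":60,"travel":[0.036,0.009,0],"twist":0}]'; done
python3 - <<'E'
from h import *
ft=cam('top');fs=cam('scene')
cv2.imwrite('pics/c4.png',np.hstack([cv2.resize(ft['frame'][215:305,160:250],(400,400),interpolation=2),cv2.resize(fs['frame'][169:259,224:314],(400,400),interpolation=2)])[:,:,::-1])
E
```

```text
time_s: 8.2
ee_pos: [359.8, 386.1, 405.4]
ee_rot: [180.0, 0.0, 146.6]
force: [0.7, -0.2, -0.6]
gripper_width: 54.7
time_s: 8.62
ee_pos: [233.9, 522.8, 405.4]
ee_rot: [180.0, 0.0, 146.7]
force: [1.3, 0.5, -0.2]
gripper_width: 54.6
```

View pics/c4.png

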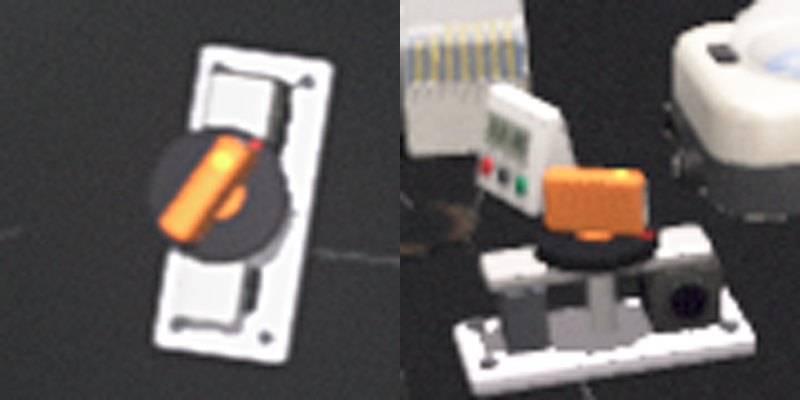

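The pin is flush (yellow at about (222,160) in the crop) and the bar points at the red mark at about (256,146). The arm is well clear, so I'll hand in.

```bash
python3 -c "
from workcell import env
print(env.job_done())"
```

```text
the job is handed in; nothing more can be done
None
```

The orange knob is back in its thread and set to the red mark, and I handed the job in at about 8.7 s.

- **Turning:** In one grasp I turned the knob back to about -0.8 rad. I then turned it forwards to about +0.5 rad, with no jam felt near +0.15. I let go and moved the arm well away.
- **Last pictures:** The yellow pin is flush. The bar lies about 35° clockwise of straight ahead and the red mark about 34°, so the white-striped end points at the mark.
- **Blue knob:** The arm never went near it. I did not measure its angle again at the end.
- **Limits:** The forces I read during the job stayed below about 10 N.
- **What disagreed or was not seen:**
    - The network's grip point in the scene camera was about 15 mm off in y from the top view. I used the collar and base corners instead.
    - My estimate of the knob axis was about 3 mm off in y. I corrected it from the contact force after gripping.
    - The fingers hid the pin during the backward turn, so I only confirmed that it had dropped after letting go.

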